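# Shift rail to the third detent

### The arm

A 6-joint arm with a two-finger parallel gripper is mounted at the origin on the work surface. World frame = base frame: x ahead of the robot, y to its left, z up, the work surface at z = 0. Lengths are in mm, angles in rad, forces in N, time in s.
With the tool pointing down it reaches from about 275 to 750 mm from the base axis. Payload 10.2 kg.
Tool frame: the origin (TCP) lies midway between the tips of the shut fingers; the grasp point (between the pads) lies 19 mm behind it (ctrl.tcp_to_grasp is the z of the grasp point in the tool frame, in mm); z points along the fingers, y is the direction in which the jaws open and shut (so a half turn about z gives the same grasp; the last joint's range is limited). The gripper opens to 85 mm and grips with 20 to 120 N. Pads are 22 mm wide; open, the fingers measure 114 mm over their backs; the gripper's body (76 mm by 85 mm) begins 54 mm behind the grasp point. The pads swing forward as they close: fully open they stand 13 mm farther back than shut.
Start: joints at [0.938, 0.313, 1.498, -0, 1.331, -0.223], TCP at [209.187, 481.531, 231.294] pointing down, gripper open.
Joint ranges: [-2.94, 2.94], [-0.97, 2.17], [0.19, 2.56], [-1.23, 4.37], [0.02, 3.11], [-2.88, 2.88]. Speed limits (rad/s): [2.39, 2.39, 3.01, 3.14, 3.14, 3.14].

### API

Orientations are given as a unit quaternion [w, x, y, z].
In Python, from rig import sensors, capture, order, ctrl gives the robot as it stands. The module is installed in compiled form; this text tells all that it offers.
- The arm moves only by the tool play_rows, never from a script. Its argument "deltas" is a list of rows, each a list of 7 numbers: the shift along the world's x, y, z in units of 40 mm (1.0 is 40 mm), then the turn, a rotation vector about the world's x, y, z in units of 6 degrees (1.0 is 6 degrees), then the opening, from -1 (shut) to 1 (fully open). A call has 1 to 8 rows; each row shifts and turns the commanded pose from where the row before left it; what a row does not reach is not made up. A row lasts 1/12 s, in which the tool goes at most 41.7 mm and 7.16 degrees, less where a joint would pass 70% of its speed; a pose out of reach is approached as far as the arm can. A call is refused whole if a number of a shift passes 1 or a number of a turn 1, either way. A call with a gripper value outside its range is refused whole. The fingers move at their own pace and stop on an object; "squeeze" is the grip in N (left out, the last holds). Time passes only in rows, so rows that do not move let the fingers close. It gives the time, the measured TCP pose, the force and the opening at its end, in the units of the state.
- sensors.sense(): the state, without advancing time (a new reading comes with each control period).
- capture(name): name is "side" or "top"; returns a dict with "pixels" (420x560x3 uint8, red, green, blue), "z_map" (420x560 float32, mm along the optical axis (not along the pixel's ray), 0 where there is no reading), "fx", "fy", "cx", "cy" (pixels), "eye" and "rotation" of the camera in the world. Camera axes: x right, y down, z forward; pixel columns grow to the right and rows downward; lengths in mm; the calibration is good to about 2 mm. A picture is of the moment at which its call begins.
- order.finish_job(): hands the job in, once; it reports no verdict.
The state is a dict: "time_s": time; "joints": joint angles; "dq": joint speeds; "tau": joint torques, N m; "eef_pos": TCP position; "ee_rot": TCP orientation; "force": force on the tool from outside, world axes, zero at the start; "wrist_torque": the same for the moment, N m; "grip_width": opening from 0.0 (shut) to 1.0 (fully open).
Only numpy, scipy, OpenCV 4.12 (cv2) and the standard library are available. Lean on these libraries where they do the work, as an engineer would, in place of code of your own. Each camera call takes 0.05 s, during which the arm holds its last target. There are 200 camera calls.

### The job

On the shift-rail fixture, push the upright lug towards the detent bridge with the closed fingertips or the outside of the fingers, so that the rail slides away from its stop and clicks through its detents; stop when it has clicked into the third one counted from the stop, without overrunning into the fourth. Only push the lug, do not pinch it, and leave the loose parts and tools around it where they are. Finish with the rail resting in the third detent and the robot clear.

Things in the scene. Friction and masses are not known exactly. Their poses are not given: they have to be found in the camera images.
- fixture: Grey casting bolted to the bench, base 150 (x) x 330 (y) x 14 mm. Origin on its underside, x = 0 across it and y = 0 is 20 mm to the +y side of the base's middle. The rail slides along the fixture's own +y. Two end blocks at y = -165 and +125 mm, 30 mm long, 64 mm high (bosses to 71 mm); side walls at x = +-45 mm, 36 mm high. Its place and yaw vary.
- rail (a joint): How far the rail has slid along the fixture's +y from its stop, m: 0 at the stop (start 0 to 0.004), 0.11 at the far end. Steel bar 16 mm across, axis 52 mm above the bench, sliding with about 1 N of friction; it stays where it is left, or is drawn into a detent.
- lug_top (a point): Centre of the top face of the lug, the dark upright block on the rail that is pushed: 34 mm across (fixture x), 22 mm thick along the slide (fixture y), top 120 mm above the bench, free sides from 70 mm up; a collar of radius 16 mm below it. At rail = 0 it lies at y = -85 mm in the fixture's frame. Its axes are the fixture's. Push on its -y face. Pressing on its -y and +y halves at once counts as pinching.
- detent: Aluminium bridge over the rail, spring plug on top, 56 (x) x 28 (y) x 102 mm high. Origin at bench level below its spring ball; fixture axes. Clamped anywhere from y = 69 to 81 mm in the fixture's frame. Pushing over a ridge takes up to about 11 N, from 9 mm before the ridge, falling to about 1 N at its crest; then the spring snaps the rail the last 6 to 9 mm forward into the notch and holds it.
- notch3 (a point): The third notch on top of the rail, 60 mm above the bench, 98 mm from the lug's centre towards +y. The rail is in the third detent when this point lies under the detent's ball (same y in the detent's frame). Notches 1 to 5 are 18 mm apart with ridges between: notch 1 is 36 mm to the +y side of this point. The ridge before notch 1 passes the ball when the rail is 11 to 23 mm from its stop.
- socket: Loose steel socket standing beside the fixture, 34 mm across, 45 mm high. Leave alone.
- race: Loose bearing race lying flat, 62 mm outside, 18 mm high. Leave alone.
- collar: Loose dark steel collar, 44 mm outside, 28 mm high. Leave alone.
- driver: Loose screwdriver with a red handle. Leave alone.
- hammer: Loose hammer. Leave alone.
- can: Black spray can standing upright, 66 mm across, 190 mm high. Leave alone.
- tub: Blue grease tub with a white lid, 96 mm across, 75 mm high. Leave alone.
Mind the look-alikes: they are no part of the job. Of the things like the detent, leave any that is green or purple; of the rest the smaller one is meant.

How it is judged (in metres and radians):
At the end, for the whole second after the job is handed in: The rail rests in its third detent (the third notch within 4 mm of the ball), still, and the loose parts and tools stand within 20 mm of where they were (y of notch3 in the frame of detent between -0.004 and 0.004 m and velocity of joint rail between -0.005 and 0.005 m/s and distance of each of socket, race, collar, driver, hammer, can, tub from where it was at the start of the episode below 0.02 m); the robot touches nothing.
It fails at once if the rail overran the third detent and went over the next ridge (11 mm past) (y of notch3 in the frame of detent above 0.011 m).
It fails at once if the lug was pinched (over 1 N on its rear and its leading half at once) (contact force between the fingers and rail_c1 above 1 N and contact force between the fingers and rail_c2 above 1 N).
It fails at once if a loose part or tool was moved by more than 20 mm (distance of any of socket, race, collar, driver, hammer, can, tub from where it was at the start of the episode above 0.02 m).
It also fails if it takes over 56 s, if anything falls off the work surface, if the arm or the gripper's body presses on something with over 40 N, if the wrist force passes 120 N, or if a joint passes its speed limit or range.

## Working session

There is one attempt and no reset: what is moved stays moved. The work goes in short steps, Python scripts to look and compute and a tool call to move; the robot and the scene stay as the last step left them, time stands still between calls to the robot, and variables do not carry over. Pictures are saved under pics/ and viewed, about 8 in all and at most 12, crops included, and the job is handed in when it is done.

Besides the shell and the picture viewer there is one more tool, called as name(argument=value, ...), one argument or row to a line, values as JSON. play_rows: Moves the arm, as the interface text tells. Its arguments: {"type":"object","properties":{"deltas":{"type":"array","items":{"type":"array","items":{"type":"number"}}},"squeeze":{"type":"number"}},"required":["deltas"]}

```bash
mkdir -p pics; cat > h.py <<'E'
import numpy as np, cv2
from rig import sensors, capture, order, ctrl
def grab(n,f):
    c=capture(n); cv2.imwrite('pics/'+f+'.png',c['pixels'][:,:,::-1]); np.savez('pics/'+f,**c); return c
def pts(c):
    z=c['z_map']; v,u=np.mgrid[:z.shape[0],:z.shape[1]]
    p=np.stack([(u-c['cx'])/c['fx']*z,(v-c['cy'])/c['fy']*z,z],-1)
    return p@np.array(c['rotation']).T+np.array(c['eye'])
E
python3 - <<'E'
from h import *
for n in('top','side'):
    c=grab(n,n+'0'); print(n,c['eye'],c['rotation'],c['fx'])
print(sensors.sense())
E
```

```text
top [ 280.82050188   13.77114461 1295.18737964] [ 0.08183583 -0.69506983  0.70974831 -0.08023812] 497.01325392394244
side [  278.57830701 -1020.9177448    853.14750315] [-0.4555142   0.87998065 -0.1244407   0.05153032] 458.8726993239422
{'time_s': 0.1, 'joints': array([ 9.37598765e-01,  3.13387587e-01,  1.49831764e+00, -1.49674782e-07,
        1.33102676e+00, -2.23372091e-01]), 'dq': array([-0.00065387, -0.00323433, -0.00154826, -0.00109394,  0.00153844,
       -0.00040461]), 'tau': array([ 2.97544575e-03, -4.12900150e+01, -2.60145915e+01, -2.48113693e-04,
        3.02488654e-03,  1.28786880e-05]), 'eef_pos': array([209.04997129, 481.34385404, 230.81197953]), 'ee_rot': array([-2.36523027e-04,  2.03481671e-01,  9.79078590e-01, -5.18244725e-04]), 'force': array([0.79490272, 0.06638455, 0.96023456]), 'wrist_torque': array([-0.01235032,  0.02137125, -0.04132065]), 'grip_width': 0.9975974327792366}
```

Rotation is a quaternion; I'll fix the helper.

```bash
sed -i "s/return p@np.array(c\['rotation'\]).T/w=c['rotation']; R=Rotation.from_quat([w[1],w[2],w[3],w[0]]).as_matrix(); return p@R.T/; 1i from scipy.spatial.transform import Rotation" h.py
python3 - <<'E'
from h import *
for f in('top0','side0'):
    P=pts(np.load('pics/'+f+'.npz')); print(f,P[210,280],np.median(P[...,2]),P[300,100],P[300,450])
E
```

```text
top0 [564.06230877  15.55313905  32.62861734] 0.27272524482123117 [344.5303857  481.74890485   1.34012379] [ 326.1993262  -414.86870656   -1.12057114]
side0 [560.06607821  81.31216599  36.86066128] 0.26642610926313637 [  33.38929723 -110.0630315    -0.66772951] [ 875.9266177  -360.11091404   -2.61922042]
```

View pics/top0.png

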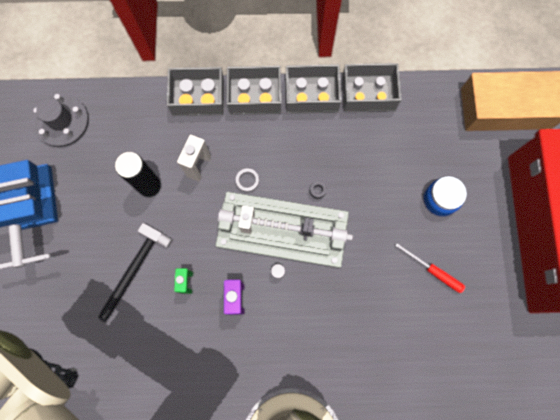

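View pics/side0.png

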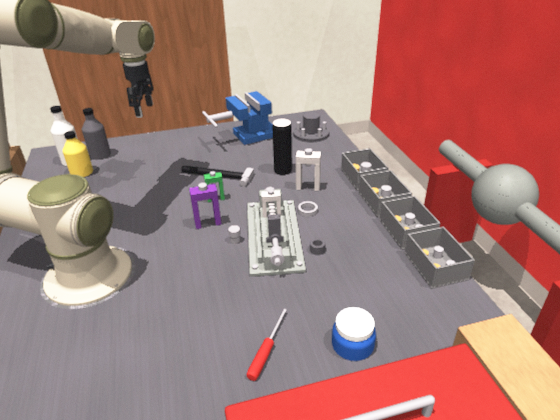

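The rail's lug is the dark block at top (308,227). Detent candidates in the top view:
- White bridge on the fixture at (246,217). It's the smaller of the two unpainted ones, so it's my choice.
- Larger white bridge at (191,152).
- Green one at (181,281).
- Purple one at (233,297).

Next I'll measure and make one close crop.

```bash
python3 - <<'E'
from h import *
c=np.load('pics/top0.npz');P=pts(c);v,u=np.mgrid[:420,:560]
roi=(u>205)&(u<365)&(v>185)&(v<275)
Z=P[...,2]
m=(roi&(Z>8)&(Z<20)).astype(np.uint8)
q=P[(m>0)][:,:2].astype(np.float32)
full=P[roi&(Z>8)][:,:2].astype(np.float32)
print('base rect',cv2.minAreaRect(q))
for n,lo,hi in(('hi',95,130),('lug',113,126),('det',95,112),('blk',58,75)):
    k=(roi&(Z>lo)&(Z<hi)).astype(np.uint8)
    N,l,s,ce=cv2.connectedComponentsWithStats(k)
    for i in range(1,N):
        if s[i,4]>5:
            p=P[l==i]; print(n,s[i,4],ce[i].round(1),p.mean(0).round(1),p.min(0).round(1),p.max(0).round(1),np.round(cv2.minAreaRect(p[:,:2].astype(np.float32))[2]))
r=c['pixels'][185:275,200:370,::-1]
a=cv2.resize(r,None,fx=4,fy=4,interpolation=cv2.INTER_CUBIC)
cv2.imwrite('pics/crop1.png',a)
E
```

```text
base rect ((537.3983764648438, -13.218841552734375), (380.0556640625, 208.24290466308594), 81.90404510498047)
hi 46 [244.9 216. ] [535.3 101.9 101.5] [527.2  94.1  96. ] [542.9 111.8 107.7] 88.0
hi 138 [307.6 225.5] [505.1 -50.3 118.3] [488.7 -63.7  95.3] [524.  -37.3 127.8] 79.0
lug 124 [307.8 224.8] [506.6 -50.6 119.6] [488.7 -63.7 114.6] [524.  -38.6 124.3] 79.0
det 46 [244.9 216. ] [535.3 101.9 101.5] [527.2  94.1  96. ] [542.9 111.8 107.7] 88.0
det 11 [306.3 232.4] [491.  -47.3 104. ] [488.8 -56.1  95.3] [493.7 -37.3 111.3] 80.0
blk 357 [226.1 215.8] [544.6 152.2  65.7] [510.8 122.2  58.1] [581.5 173.2  74.8] 84.0
blk 252 [277.2 224.3] [520.7  23.5  62.1] [497.4 -42.   58. ] [540.4  89.6  71.5] 79.0
blk 457 [334.8 234. ] [ 492.1 -120.5   65.1] [ 456.  -157.1   58. ] [526.6 -38.2  75. ] 80.0
blk 16 [243.8 229.2] [509.  107.5  66.7] [506.3  94.2  58.8] [511.2 118.9  74.9] 81.0
```

View pics/crop1.png

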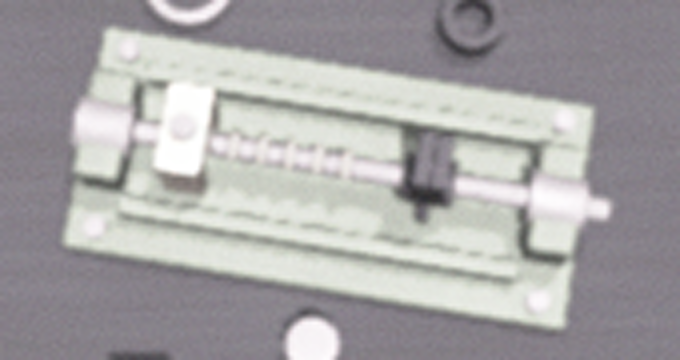

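The crop confirms it: the lug is at crop (430,165), the white bridge at (185,130), and the slide direction is left, about 11° off world +y. Lug centre is (506.5,-50.6) and the plug is (535,102), so their separation along the slide is about 155 mm. Click 3 should come after about 57 mm of travel. I'll go above the -y side with the fingers shut.

play_rows(
  deltas=[
    [0.36,-0.71,0,0,0,0.1,-1],
    [0.36,-0.71,0,0,0,0.1,-1],
    [0.36,-0.71,0,0,0,0.1,-1],
    [0.36,-0.71,0,0,0,0.1,-1],
    [0.36,-0.71,0,0,0,0.1,-1],
    [0.36,-0.71,0,0,0,0.1,-1],
    [0.36,-0.71,0,0,0,0.1,-1],
    [0.36,-0.71,0,0,0,0.1,-1],
  ],
)

```text
time_s: 0.77
eef_pos: [324.6, 252.9, 231.2]
ee_rot: [-0.0, 0.162, 0.987, -0.0]
force: [0.8, 0.0, 0.7]
grip_width: 0.005
```

play_rows(
  deltas=[
    [0.36,-0.71,0,0,0,0.1,-1],
    [0.36,-0.71,0,0,0,0.1,-1],
    [0.36,-0.71,0,0,0,0.1,-1],
    [0.36,-0.71,0,0,0,0.1,-1],
    [0.36,-0.71,0,0,0,0.1,-1],
    [0.36,-0.71,0,0,0,0.1,-1],
    [0.36,-0.71,0,0,0,0.1,-1],
    [0.36,-0.71,0,0,0,0.1,-1],
  ],
)

```text
time_s: 1.43
eef_pos: [439.9, 25.6, 231.1]
ee_rot: [-0.0, 0.121, 0.993, 0.0]
force: [0.4, 0.2, 0.2]
grip_width: -0.001
```

play_rows(
  deltas=[
    [0.36,-0.71,0,0,0,0.15,-1],
    [0.36,-0.71,0,0,0,0.15,-1],
    [0.36,-0.71,0,0,0,0.15,-1],
    [0.36,-0.71,0,0,0,0.05,-1],
    [0,0,0,0,0,0,-1],
    [0,0,0,0,0,0,-1],
  ],
)

```text
time_s: 1.93
eef_pos: [497.2, -87.4, 230.6]
ee_rot: [-0.001, 0.096, 0.995, 0.0]
force: [0.0, 0.5, 0.0]
grip_width: 0.004
```

play_rows(
  deltas=[
    [0,-0.15,-0.8,0,0,0,-1],
    [0,0,-0.8,0,0,0,-1],
    [0,0,-0.8,0,0,0,-1],
    [0,0,0,0,0,0,-1],
  ],
)

```text
time_s: 2.27
eef_pos: [494.0, -90.3, 130.4]
ee_rot: [-0.005, 0.094, 0.996, 0.002]
force: [-0.9, -0.8, -0.5]
grip_width: -0.003
```

```bash
python3 - <<'E'
from h import *
c=grab('side','s1');t=grab('top','t1')
a=np.hstack([cv2.resize(x,(400,400),interpolation=cv2.INTER_CUBIC) for x in (c['pixels'][150:290,200:340],t['pixels'][160:300,240:380])])
cv2.imwrite('pics/c2.png',a[:,:,::-1])
E
```

```text
(no output)
```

View pics/c2.png

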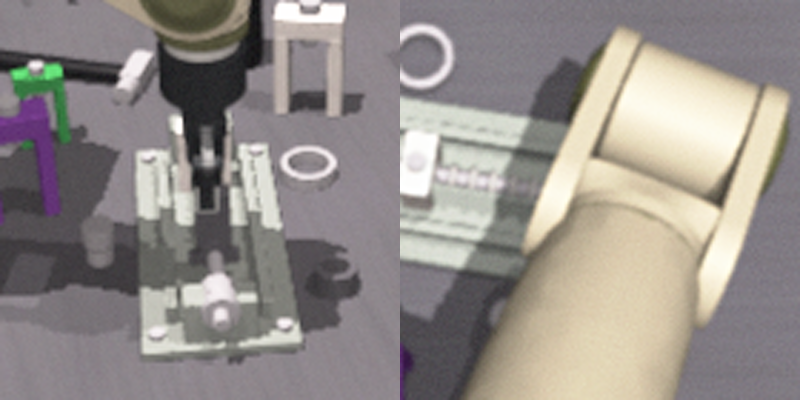

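The side view shows the shut fingers in front of the lug (crop 205,190), lined up with the rail. The arm hides the lug from the top camera. I'll descend behind it.

play_rows(
  deltas=[
    [0.05,0,-0.5,0,0,0,-1],
    [0.05,0,-0.5,0,0,0,-1],
    [0,0,0,0,0,0,-1],
    [0,0,0,0,0,0,-1],
  ],
)

```text
time_s: 2.7
eef_pos: [501.8, -92.4, 97.0]
ee_rot: [0.001, 0.095, 0.996, -0.0]
force: [1.1, 0.2, 0.7]
grip_width: 0.002
```

play_rows(
  deltas=[
    [0.01,0.05,0,0,0,0,-1],
    [0.01,0.05,0,0,0,0,-1],
    [0.01,0.05,0,0,0,0,-1],
    [0,0,0,0,0,0,-1],
  ],
)

```text
time_s: 3.03
eef_pos: [502.7, -86.1, 96.1]
ee_rot: [0.001, 0.095, 0.996, -0.0]
force: [-0.6, -0.2, -1.4]
grip_width: -0.003
```

play_rows(
  deltas=[
    [0.0,0.05,-0.1,0,0,0,-1],
    [0.0,0.05,-0.1,0,0,0,-1],
    [0.01,0.05,0,0,0,0,-1],
    [0,0,0,0,0,0,-1],
  ],
)

```text
time_s: 3.37
eef_pos: [502.6, -80.0, 86.9]
ee_rot: [-0.0, 0.095, 0.996, 0.0]
force: [0.6, -0.9, 0.1]
grip_width: 0.0
```

play_rows(
  deltas=[
    [0.01,0.05,0,0,0,0,-1],
    [0.01,0.05,0,0,0,0,-1],
    [0,0,0,0,0,0,-1],
  ],
)

```text
time_s: 3.62
eef_pos: [503.7, -76.2, 87.4]
ee_rot: [0.0, 0.095, 0.996, 0.0]
force: [0.4, -0.2, 0.4]
grip_width: -0.003
```

play_rows(
  deltas=[
    [0.01,0.05,0,0,0,0,-1],
    [0.01,0.05,0,0,0,0,-1],
    [0,0,0,0,0,0,-1],
  ],
)

```text
time_s: 3.87
eef_pos: [504.5, -72.3, 87.4]
ee_rot: [0.0, 0.095, 0.996, -0.0]
force: [-1.0, 0.1, 0.4]
grip_width: -0.003
```

play_rows(
  deltas=[
    [0.01,0.05,0,0,0,0,-1],
    [0.01,0.05,0,0,0,0,-1],
    [0,0,0,0,0,0,-1],
  ],
)

```text
time_s: 4.12
eef_pos: [505.1, -69.2, 87.4]
ee_rot: [-0.0, 0.095, 0.996, -0.001]
force: [-1.8, -4.6, -0.2]
grip_width: 0.002
```

play_rows(
  deltas=[
    [0.01,0.05,0,0,0,0,-1],
    [0,0,0,0,0,0,-1],
  ],
)

```text
time_s: 4.28
eef_pos: [505.5, -66.9, 87.4]
ee_rot: [-0.0, 0.095, 0.995, -0.0]
force: [-1.0, -3.9, 0.7]
grip_width: -0.002
```

play_rows(
  deltas=[
    [0.01,0.05,0,0,0,0,-1],
    [0,0,0,0,0,0,-1],
  ],
)

```text
time_s: 4.45
eef_pos: [506.0, -64.3, 87.3]
ee_rot: [0.0, 0.095, 0.995, 0.0]
force: [0.2, 0.6, 0.3]
grip_width: 0.001
```

play_rows(
  deltas=[
    [0.01,0.05,0,0,0,0,-1],
    [0,0,0,0,0,0,-1],
  ],
)

```text
time_s: 4.62
eef_pos: [506.4, -62.1, 87.3]
ee_rot: [0.0, 0.095, 0.995, 0.0]
force: [0.0, -0.4, 0.2]
grip_width: 0.002
```

play_rows(
  deltas=[
    [0.01,0.05,0,0,0,0,-1],
    [0,0,0,0,0,0,-1],
  ],
)

```text
time_s: 4.78
eef_pos: [506.8, -60.0, 87.2]
ee_rot: [-0.0, 0.095, 0.996, 0.0]
force: [0.1, -0.5, 0.3]
grip_width: -0.002
```

Click 1 came at a TCP y of about -65.5, which fits the 12 mm ridge prediction. The next ridges should be near y = -48 and -30.

play_rows(
  deltas=[
    [0.01,0.05,0,0,0,0,-1],
    [0.01,0.05,0,0,0,0,-1],
    [0,0,0,0,0,0,-1],
  ],
)

```text
time_s: 5.03
eef_pos: [507.6, -56.0, 87.3]
ee_rot: [-0.0, 0.095, 0.996, 0.0]
force: [0.7, -0.5, -0.0]
grip_width: 0.001
```

play_rows(
  deltas=[
    [0.01,0.05,0,0,0,0,-1],
    [0,0,0,0,0,0,-1],
  ],
)

```text
time_s: 5.2
eef_pos: [508.0, -54.5, 87.3]
ee_rot: [-0.0, 0.095, 0.996, -0.0]
force: [-0.1, -1.5, 0.1]
grip_width: -0.002
```

play_rows(
  deltas=[
    [0.01,0.05,0,0,0,0,-1],
    [0,0,0,0,0,0,-1],
  ],
)

```text
time_s: 5.37
eef_pos: [508.2, -53.3, 87.3]
ee_rot: [-0.0, 0.095, 0.996, -0.001]
force: [-1.9, -6.8, 0.5]
grip_width: 0.003
```

play_rows(
  deltas=[
    [0.01,0.05,0,0,0,0,-1],
    [0,0,0,0,0,0,-1],
  ],
)

```text
time_s: 5.53
eef_pos: [508.6, -51.3, 87.3]
ee_rot: [-0.0, 0.095, 0.995, -0.001]
force: [-2.4, -5.3, -1.0]
grip_width: 0.001
```

play_rows(
  deltas=[
    [0.01,0.05,0,0,0,0,-1],
    [0,0,0,0,0,0,-1],
  ],
)

```text
time_s: 5.7
eef_pos: [509.1, -48.9, 87.3]
ee_rot: [-0.0, 0.095, 0.995, -0.0]
force: [-1.4, -3.0, -0.7]
grip_width: -0.001
```

play_rows(
  deltas=[
    [0.01,0.05,0,0,0,0,-1],
    [0,0,0,0,0,0,-1],
  ],
)

```text
time_s: 5.87
eef_pos: [509.6, -46.3, 87.3]
ee_rot: [-0.0, 0.095, 0.995, 0.0]
force: [0.1, 1.1, 0.5]
grip_width: -0.002
```

Click 2 came at y ≈ -47.7, as predicted. I'll approach the third ridge the same way.

play_rows(
  deltas=[
    [0.01,0.05,0,0,0,0,-1],
    [0.01,0.05,0,0,0,0,-1],
    [0.01,0.05,0,0,0,0,-1],
    [0.01,0.05,0,0,0,0,-1],
    [0,0,0,0,0,0,-1],
  ],
)

```text
time_s: 6.28
eef_pos: [511.3, -37.9, 87.3]
ee_rot: [0.0, 0.095, 0.996, 0.0]
force: [-0.3, 0.9, 0.1]
grip_width: 0.003
```

play_rows(
  deltas=[
    [0.01,0.05,0,0,0,0,-1],
    [0.01,0.05,0,0,0,0,-1],
    [0,0,0,0,0,0,-1],
  ],
)

```text
time_s: 6.53
eef_pos: [511.9, -35.3, 87.3]
ee_rot: [-0.0, 0.095, 0.996, -0.001]
force: [-1.4, -6.1, 0.3]
grip_width: -0.0
```

play_rows(
  deltas=[
    [0.01,0.05,0,0,0,0,-1],
    [0,0,0,0,0,0,-1],
  ],
)

```text
time_s: 6.7
eef_pos: [512.2, -33.2, 87.3]
ee_rot: [-0.0, 0.095, 0.995, -0.001]
force: [-2.4, -5.2, 0.6]
grip_width: 0.003
```

play_rows(
  deltas=[
    [0.01,0.05,0,0,0,0,-1],
    [0,0,0,0,0,0,-1],
  ],
)

```text
time_s: 6.87
eef_pos: [512.7, -30.8, 87.3]
ee_rot: [-0.0, 0.095, 0.995, -0.0]
force: [-1.1, -3.0, -0.2]
grip_width: -0.001
```

play_rows(
  deltas=[
    [0.01,0.05,0,0,0,0,-1],
    [0,0,0,0,0,0,-1],
  ],
)

```text
time_s: 7.03
eef_pos: [513.2, -28.3, 87.3]
ee_rot: [0.0, 0.095, 0.995, 0.0]
force: [-0.1, 0.2, -0.3]
grip_width: -0.001
```

Click 3 came at y ≈ -29.5. I'll back off, lift, and swing clear so I can look.

play_rows(
  deltas=[
    [-0.05,-0.3,0,0,0,0,-1],
    [-0.05,-0.3,0,0,0,0,-1],
    [0,0,0.6,0,0,0,-1],
    [0,0,0.8,0,0,0,-1],
    [0,0,0.8,0,0,0,-1],
    [0,0,0.8,0,0,0,-1],
    [0,0,0.8,0,0,0,-1],
    [-0.3,0.7,0,0,0,0,-1],
  ],
)

```text
time_s: 7.7
eef_pos: [500.1, -28.6, 245.0]
ee_rot: [0.005, 0.097, 0.995, -0.001]
force: [1.3, 0.4, 0.0]
grip_width: 0.0
```

play_rows(
  deltas=[
    [-0.4,0.8,0,0,0,0,-1],
    [-0.4,0.8,0,0,0,0,-1],
    [-0.4,0.8,0,0,0,0,-1],
    [-0.4,0.8,0,0,0,0,-1],
    [-0.4,0.8,0,0,0,0,-1],
    [-0.4,0.8,0,0,0,0,-1],
    [-0.4,0.8,0,0,0,0,-1],
    [-0.4,0.8,0,0,0,0,-1],
  ],
)

```text
time_s: 8.37
eef_pos: [368.6, 232.1, 239.5]
ee_rot: [0.0, 0.095, 0.995, 0.0]
force: [0.1, -0.0, 0.4]
grip_width: 0.003
```

play_rows(
  deltas=[
    [-0.2,0.8,0,0,0,0,-1],
    [-0.2,0.8,0,0,0,0,-1],
    [-0.2,0.8,0,0,0,0,-1],
    [-0.2,0.8,0,0,0,0,-1],
    [0,0,0,0,0,0,-1],
    [0,0,0,0,0,0,-1],
  ],
)

```text
time_s: 8.87
eef_pos: [337.2, 359.7, 239.0]
ee_rot: [-0.0, 0.094, 0.996, -0.0]
force: [-0.3, -0.5, 0.3]
grip_width: 0.002
```

```bash
python3 - <<'E'
from h import *
c=grab('top','t2');P=pts(c);v,u=np.mgrid[:420,:560];Z=P[...,2]
roi=(u>205)&(u<365)&(v>185)&(v<275)
for n,lo,hi in(('lug',113,126),('det',95,112)):
    N,l,s,ce=cv2.connectedComponentsWithStats((roi&(Z>lo)&(Z<hi)).astype(np.uint8))
    for i in range(1,N):
        if s[i,4]>15:
            p=P[l==i].mean(0); print(n,s[i,4],ce[i].round(1),p.round(1),'s',(p[:2]@[.189,.982]).round(1))
d=cv2.absdiff(c['pixels'],np.load('pics/top0.npz')['pixels']).max(2)
print(sensors.sense()['eef_pos'])
cv2.imwrite('pics/c3.png',np.ascontiguousarray(c['pixels'][:,:,::-1]))
E
```

```text
lug 128 [287.6 221.6] [515.6  -2.2 119.5] s 95.3
det 47 [245.1 216. ] [535.5 101.5 100.5] s 200.9
[337.56558163 358.92395344 239.08008694]
```

View pics/c3.png

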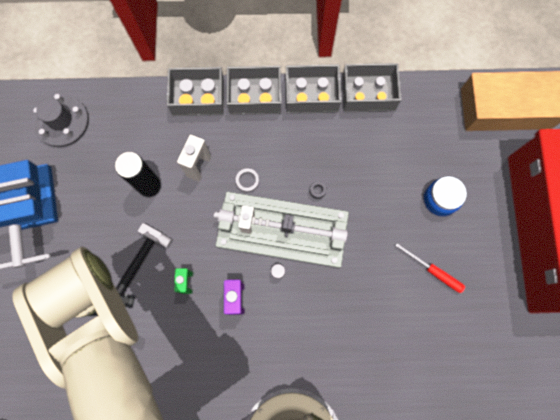

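The check disagrees with my force reading. Lug to ball is 105.6 mm where 98 is needed, and travel is 49 mm. The rail is sitting right on the third crest and hasn't snapped in. No loose parts look moved. I'll go back and push about 4–5 mm further, finger to y ≈ -24. The overrun ridge is at about -12.

play_rows(
  deltas=[
    [0.2,-0.8,0,0,0,0,-1],
    [0.2,-0.8,0,0,0,0,-1],
    [0.2,-0.8,0,0,0,0,-1],
    [0.2,-0.8,0,0,0,0,-1],
    [0.4,-0.8,0,0,0,0,-1],
    [0.4,-0.8,0,0,0,0,-1],
    [0.4,-0.8,0,0,0,0,-1],
    [0.4,-0.8,0,0,0,0,-1],
  ],
)

```text
time_s: 9.58
eef_pos: [433.5, 100.2, 239.6]
ee_rot: [0.0, 0.096, 0.995, -0.0]
force: [0.4, 1.1, -0.1]
grip_width: -0.002
```

play_rows(
  deltas=[
    [0.4,-0.8,0,0,0,0,-1],
    [0.4,-0.8,0,0,0,0,-1],
    [0.4,-0.8,0,0,0,0,-1],
    [0.4,-0.8,0,0,0,0,-1],
    [0.2,-0.6,0,0,0,0,-1],
    [0,0,0,0,0,0,-1],
    [0,0,0,0,0,0,-1],
  ],
)

```text
time_s: 10.17
eef_pos: [504.7, -50.7, 239.1]
ee_rot: [-0.0, 0.097, 0.995, 0.0]
force: [-0.3, 0.4, 0.3]
grip_width: 0.002
```

play_rows(
  deltas=[
    [0,0,-0.8,0,0,0,-1],
    [0,0,-0.8,0,0,0,-1],
    [0,0,-0.8,0,0,0,-1],
    [0,0,-0.8,0,0,0,-1],
    [0,0,-0.6,0,0,0,-1],
    [0,0,0,0,0,0,-1],
    [0,0,0,0,0,0,-1],
  ],
)

```text
time_s: 10.75
eef_pos: [504.6, -48.2, 87.6]
ee_rot: [-0.001, 0.095, 0.996, 0.0]
force: [0.1, 0.1, 1.2]
grip_width: 0.002
```

play_rows(
  deltas=[
    [0.04,0.1,0,0,0,0,-1],
    [0.04,0.1,0,0,0,0,-1],
    [0.02,0.1,0,0,0,0,-1],
    [0.02,0.1,0,0,0,0,-1],
    [0,0,0,0,0,0,-1],
    [0,0,0,0,0,0,-1],
  ],
)

```text
time_s: 11.25
eef_pos: [510.1, -32.2, 87.6]
ee_rot: [0.0, 0.094, 0.996, -0.0]
force: [-0.4, -0.5, -0.4]
grip_width: -0.004
```

play_rows(
  deltas=[
    [0.01,0.05,0,0,0,0,-1],
    [0.01,0.05,0,0,0,0,-1],
    [0,0,0,0,0,0,-1],
  ],
)

```text
time_s: 11.5
eef_pos: [510.8, -28.2, 87.3]
ee_rot: [-0.0, 0.095, 0.995, 0.0]
force: [-0.4, 0.3, -0.4]
grip_width: -0.001
```

play_rows(
  deltas=[
    [0.01,0.05,0,0,0,0,-1],
    [0,0,0,0,0,0,-1],
  ],
)

```text
time_s: 11.67
eef_pos: [511.2, -26.3, 87.3]
ee_rot: [-0.0, 0.095, 0.996, 0.0]
force: [0.6, -0.0, -0.0]
grip_width: -0.0
```

play_rows(
  deltas=[
    [0.01,0.05,0,0,0,0,-1],
    [0,0,0,0,0,0,-1],
    [0,0,0,0,0,0,-1],
  ],
)

```text
time_s: 11.92
eef_pos: [511.6, -24.4, 87.3]
ee_rot: [-0.0, 0.095, 0.996, 0.0]
force: [0.3, 0.6, 0.1]
grip_width: -0.004
```

play_rows(
  deltas=[
    [-0.05,-0.3,0,0,0,0,-1],
    [-0.05,-0.3,0,0,0,0,-1],
    [0,0,0.6,0,0,0,-1],
    [0,0,0.8,0,0,0,-1],
    [0,0,0.8,0,0,0,-1],
    [0,0,0.8,0,0,0,-1],
    [0,0,0.8,0,0,0,-1],
    [-0.3,0.7,0,0,0,0,-1],
  ],
)

```text
time_s: 12.58
eef_pos: [498.5, -24.8, 245.0]
ee_rot: [0.005, 0.097, 0.995, -0.002]
force: [0.8, 0.5, 1.0]
grip_width: 0.0
```

play_rows(
  deltas=[
    [-0.4,0.8,0,0,0,0,-1],
    [-0.4,0.8,0,0,0,0,-1],
    [-0.4,0.8,0,0,0,0,-1],
    [-0.4,0.8,0,0,0,0,-1],
    [-0.4,0.8,0,0,0,0,-1],
    [-0.4,0.8,0,0,0,0,-1],
    [-0.4,0.8,0,0,0,0,-1],
    [-0.4,0.8,0,0,0,0,-1],
  ],
)

```text
time_s: 13.25
eef_pos: [367.0, 235.9, 239.5]
ee_rot: [0.0, 0.095, 0.995, 0.0]
force: [0.8, 0.3, 0.3]
grip_width: -0.002
```

play_rows(
  deltas=[
    [-0.2,0.8,0,0,0,0,-1],
    [-0.2,0.8,0,0,0,0,-1],
    [-0.2,0.8,0,0,0,0,-1],
    [-0.2,0.8,0,0,0,0,-1],
    [0,0,0,0,0,0,-1],
    [0,0,0,0,0,0,-1],
  ],
)

```text
time_s: 13.75
eef_pos: [335.7, 363.6, 239.0]
ee_rot: [-0.0, 0.094, 0.996, -0.0]
force: [-0.2, -0.3, 0.5]
grip_width: 0.0
```

```bash
python3 - <<'E'
from h import *
c=grab('top','t3');P=pts(c);v,u=np.mgrid[:420,:560];Z=P[...,2]
roi=(u>205)&(u<365)&(v>185)&(v<275)
for n,lo,hi in(('lug',113,126),('det',95,112)):
    N,l,s,ce=cv2.connectedComponentsWithStats((roi&(Z>lo)&(Z<hi)).astype(np.uint8))
    for i in range(1,N):
        if s[i,4]>15:
            p=P[l==i].mean(0); print(n,s[i,4],ce[i].round(1),p.round(1),'s',(p[:2]@[.189,.982]).round(1))
a=cv2.resize(c['pixels'][185:275,200:370,::-1],None,fx=4,fy=4,interpolation=cv2.INTER_CUBIC)
cv2.imwrite('pics/c4.png',a)
E
```

```text
lug 126 [284.3 221. ] [517.1   5.6 119.8] s 103.2
det 47 [245.  216.2] [534.9 101.6 101.3] s 200.9
```

View pics/c4.png

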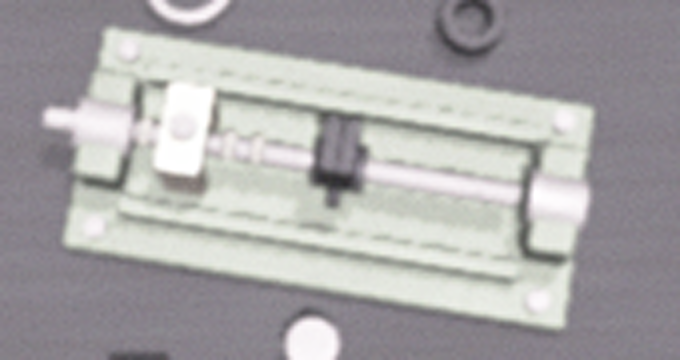

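The lug (crop 338,150) is now 97.7 mm from the ball against 98 nominal, so the rail is seated in the third detent. Neighbouring parts look unmoved and the arm is clear. Handing in.

```bash
python3 -c "
from h import *
order.finish_job()"
```

```text
the job is handed in; nothing more can be done
```

I pushed the lug with the back of the shut fingers in about 2 mm steps until the rail reached its third detent. I counted the clicks by the drops in force, then backed off, lifted and swung clear. The job was handed in at about 14 s on the robot's clock.

**First check failed:** after what I took for the third click, the lug was 105.6 mm from the ball instead of 98. The rail was sitting on the third crest and had not snapped in. I went back and pushed the finger about 4 mm further.

**Final check:** the lug is 97.7 mm from the ball against 98 nominal, within the 4 mm tolerance given roughly 2 mm of camera error. The largest push reading was about 7 N. The arm was about 240 mm up and touching nothing.

**Loose parts:** I checked these only by eye in the top view. None appeared to have moved, but I did not measure them, and the last picture was a close crop of the fixture only.

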